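# Fit the last canister into the packed caddy

### The job

One slim round-topped canister has been left standing on the worktop beside the caddy that holds two just like it. Put it back in the row between those two: press it down into the narrow gap so that it nudges its neighbours apart and stands on the caddy floor square with them, with all three upright and neither neighbour knocked over. Then let go.

Things in the scene. Friction and masses are not known exactly. Their poses are not given: they have to be found in the camera images.
- canister: Stray slim canister standing on the worktop right of the caddy: 60 wide (x), 32 thick (y), 95 mm tall, 0.08-0.17 kg; metal body, blank paper label on both broad faces, black lid shaped as a half-round ridge (radius 16 mm) along x. Broad faces' lower edges rounded 6 mm; the ends at x = +-30 mm are flat, upright, good to grip. Same if turned half round. Origin: centre of underside, z up.
- caddy: Fixed open dark wood caddy, 90 (x) by 124 (y) mm. Origin: centre of underside, on the worktop. Floor 6 mm thick. End walls 60 mm high, inner faces at y = +-54 mm. Long sides: only a 5 mm steel rail each, inner faces at x = +-38 mm, top 26.5 mm above the worktop. The canister row runs along y, canister widths along x; three canisters fill it with 12 mm to spare.
- left_canister: Canister like the stray one, same axes and origin, standing loose on the caddy floor on its +y side. The gap between it and the other neighbour is 21 to 29 mm between flat faces (a canister needs 32), but wider at their round tops: one pressed down midway (some 20 N at most) slides in and pushes both outward along the row; there is free room behind each.
- right_canister: The other neighbour, a canister like the stray one, same axes and origin, standing loose on the caddy floor on its -y side, free to slide along the row.

How it is judged (in metres and radians):
At the end, for the whole second after the job is handed in: The stray canister stands between the other two in the caddy (within 55 mm of each, they over 55 mm apart), square to 11 degrees; all three are upright within 10 degrees, at rest, undersides within 4 mm of the caddy floor and at most 18 mm off its centre line (z of canister in the frame of caddy between 0 and 0.01 m and angle between each of canister, left_canister, right_canister's own z axis and vertical below 0.175 rad and x of canister in the frame of caddy between -0.018 and 0.018 m and z of left_canister in the frame of caddy between 0 and 0.01 m and x of left_canister in the frame of caddy between -0.018 and 0.018 m and z of right_canister in the frame of caddy between 0 and 0.01 m and x of right_canister in the frame of caddy between -0.018 and 0.018 m and angle between the y axis of canister and the y axis of caddy, either way round below 0.2 rad and horizontal distance between canister and left_canister below 0.055 m and horizontal distance between canister and right_canister below 0.055 m and horizontal distance between left_canister and right_canister above 0.055 m and linear speed of each of canister, left_canister, right_canister below 0.02 m/s); the robot touches nothing.
It fails at once if a neighbour in the caddy is knocked over (tilted more than about 25 degrees) (angle between any of left_canister, right_canister's own z axis and vertical above 0.44 rad).
It also fails if it takes over 35 s, if anything falls off the work surface, if the arm or the gripper's body presses on something with over 40 N, if the wrist force passes 120 N, or if a joint passes its speed limit or range.

### The arm

A 6-joint arm with a two-finger parallel gripper is mounted at the origin on a cart in front of the work surface, level with it; the furniture and walls round the work are solid. World frame = base frame: x ahead of the robot, y to its left, z up, the work surface at z = 0. Lengths are in mm, angles in rad, forces in N, time in s.
With the tool pointing down it reaches from about 275 to 750 mm from the base axis. Payload 10.2 kg.
Tool frame: the origin (TCP) lies at the very end of the fingers, on their centre line; the grasp point (between the pads) lies 19 mm behind it; z points along the fingers, y is the line along which they close (so a half turn about z gives the same grasp; the last joint's range is limited). The gripper opens to 85 mm and grips with 20 to 120 N. Pads are 22 mm wide; open, the fingers measure 114 mm over their backs; the gripper's body (76 mm by 85 mm) begins 54 mm behind the grasp point. The pads swing forward as they close: fully open they stand 13 mm farther back than shut.
Start: joints at [1.079, 0.313, 1.498, -0, 1.331, -0.223], TCP at [139.439, 506.15, 197.494] pointing down, gripper open.
Joint ranges: [-2.94, 2.94], [-0.97, 2.17], [0.19, 2.56], [-1.23, 4.37], [0.02, 3.11], [-2.88, 2.88]. Speed limits (rad/s): [2.39, 2.39, 3.01, 3.14, 3.14, 3.14].

### API

Orientations are given as a unit quaternion [w, x, y, z].
In Python, from rig import telemetry, optics, ctrl gives the robot as it stands.
- The arm moves only by the tool servo_tool, never from a script. Its argument "deltas" is a list of rows, each a list of 3 entries, a list of its own where there are three numbers: the shift along the tool's x, y, z in units of 20 cm (1.0 is 20 cm), then the turn, a rotation vector about the tool's x, y, z in units of 90 degrees (1.0 is 90 degrees), then the opening, from 0 (shut) to 1 (fully open). A call has 1 to 8 rows; each row shifts and turns the commanded pose from where the row before left it, along the tool's axes as they then stand; what a row does not reach is not made up. A row lasts 1/10 s, in which the tool goes at most 50 mm and 8.59 degrees, less where a joint would pass 70% of its speed; a pose out of reach is approached as far as the arm can. A call with a number of a shift or a turn outside -1 to 1 is refused whole. A call with a gripper value outside its range is refused whole. The fingers move at their own pace and stop on an object; "squeeze" is the grip in N (left out, the last holds). Time passes only in rows, so rows that do not move let the fingers close. It gives the time, the measured TCP pose, the force, the opening and the grip force at its end, in the units of the state.
- telemetry.sense(): the state, without advancing time (a new reading comes with each control period).
- optics.capture(name): name is "scene" or "top"; returns the picture (480x640x3 uint8, blue, green, red); there is no depth.
- optics.camera_model(name): a dict with "vfov" (degrees; the focal length in pixels is half the picture's height over the tangent of half this angle, whatever the lens; pixels are square), "cx", "cy" (the principal point, pixels), "R" (3x3) and "t" (3): a world point X has camera coordinates R X + t. Camera axes: x right, y down, z forward; pixel columns grow to the right and rows downward; lengths in mm; the calibration is good to about 2 mm. A picture is of the moment at which its call begins. camera_model takes no time and is no camera call.
- ctrl.finish_job(): hands the job in; it is judged then, once.
The state is a dict: "time_s": time; "joints": joint angles; "dq": joint speeds; "tau": joint torques, N m; "eef_pos": TCP position; "ee_rot": TCP orientation; "force": force on the tool from outside, world axes, zero at the start; "wrist_torque": the same for the moment, N m; "grip_width": opening from 0.0 (shut) to 1.0 (fully open); "grip_force": force on a finger pad.
Only numpy, scipy, OpenCV 4.12 (cv2) and the standard library are available. Lean on these libraries where they do the work, as an engineer would, in place of code of your own. Each camera call takes 0.05 s, during which the arm holds its last target. There are 200 camera calls.

## Working session

There is one attempt and no reset: what is moved stays moved. The work goes in short steps, Python scripts to look and compute and a tool call to move; the robot and the scene stay as the last step left them, time stands still between calls to the robot, and variables do not carry over. Pictures are saved under pics/ and viewed, at most 10 in all, crops included, and the job is handed in when it is done.

Besides the shell and the picture viewer there is one more tool, called as name([rows], argument=value, ...), one row to a line, values as JSON. servo_tool: Moves the arm, as the interface text tells. Its arguments: {"type":"object","properties":{"deltas":{"type":"array"},"squeeze":{"type":"number"}},"required":["deltas"]}

```bash
mkdir -p pics; python3 - <<'E'
from rig import telemetry, optics, ctrl
import cv2
for n in("scene","top"):
    cv2.imwrite(f"pics/{n}0.png",optics.capture(n)); print(n,optics.camera_model(n))
print(telemetry.sense())
E
```

```text
scene {'vfov': 43.46294780640159, 'cx': 312.2267150921895, 'cy': 240.0942530516062, 'R': array([[ 8.18198387e-01, -5.74935977e-01,  1.43676168e-04],
       [-3.10314353e-01, -4.41822478e-01, -8.41723173e-01],
       [ 4.84000415e-01,  6.88651958e-01, -5.39909325e-01]]), 't': array([-399.20139277,  174.49363387,  740.12296787])}
top {'vfov': 48.93037434826616, 'cx': 318.08229072573647, 'cy': 232.41817196186835, 'R': array([[-0.00780257, -0.99993091, -0.00879175],
       [-0.99624042,  0.00853177, -0.08621043],
       [ 0.08627948,  0.00808604, -0.99623816]]), 't': array([-37.51743179, 484.21826626, 873.35548499])}
{'time_s': 0.1, 'joints': array([ 1.07861284e+00,  3.13376602e-01,  1.49833996e+00,  2.74611690e-05,
        1.33102211e+00, -2.23394947e-01]), 'dq': array([ 5.82521534e-04, -1.75971497e-03, -1.65753429e-03, -8.19640088e-04,
       -1.80969989e-04, -5.59300412e-05]), 'tau': array([ 1.95859669e-03, -4.12904048e+01, -2.60139048e+01, -2.10506068e-04,
        3.11216267e-03,  4.99083194e-05]), 'eef_pos': array([139.29458922, 505.91006397, 197.00921921]), 'ee_rot': array([-2.13162114e-04,  1.33993285e-01,  9.90982074e-01, -5.32053319e-04]), 'force': array([-0.36152692,  0.36790849,  0.13450505]), 'wrist_torque': array([ 0.01861979, -0.01636728,  0.05231106]), 'grip_force': 0.0, 'grip_width': 0.999699293044655}
```

View pics/scene0.png

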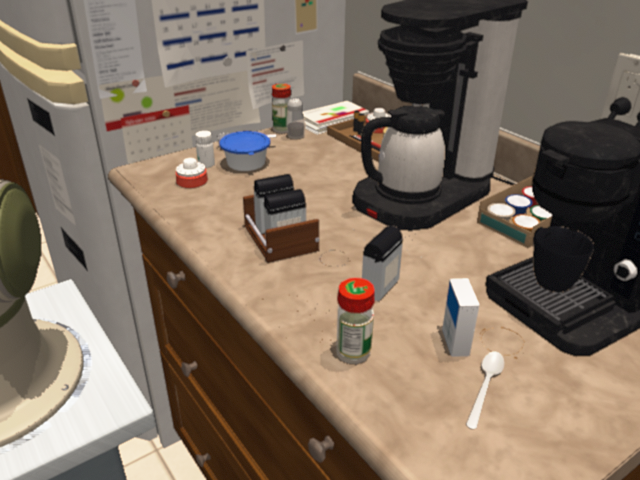

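View pics/top0.png

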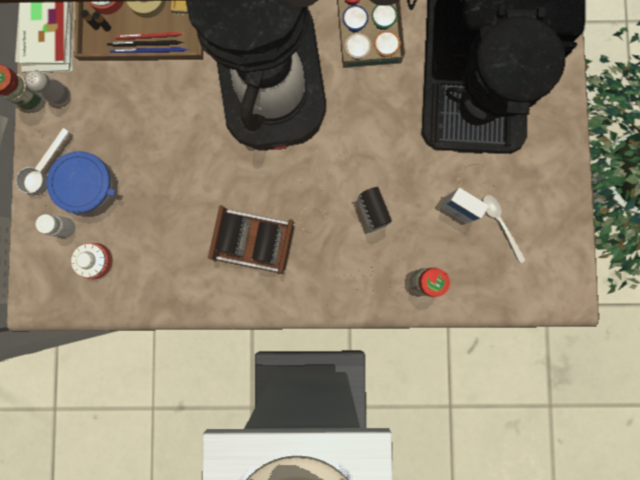

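Top view: caddy at about (251,240) with its two lids at (232,237) and (266,241). The stray canister's lid is at (373,208). I'll segment the lids and the caddy next.

```bash
cat > h.py <<'E'
import numpy as np, cv2
from rig import telemetry, optics
def cast(n,p,z):
    m=optics.camera_model(n); f=240/np.tan(np.radians(m["vfov"]/2))
    d=m["R"].T@np.array([(p[0]-m["cx"])/f,(p[1]-m["cy"])/f,1]); c=-m["R"].T@m["t"]
    return c+d*(z-c[2])/d[2]
def proj(n,X):
    m=optics.camera_model(n); f=240/np.tan(np.radians(m["vfov"]/2))
    q=m["R"]@np.asarray(X,float)+m["t"]; return np.array([f*q[0]/q[2]+m["cx"],f*q[1]/q[2]+m["cy"]])
def lids(im,roi,th=60,amin=120):
    x0,y0,x1,y1=roi; g=im[y0:y1,x0:x1].max(2)
    k=cv2.morphologyEx((g<th).astype(np.uint8),cv2.MORPH_OPEN,np.ones((3,3)))
    cs,_=cv2.findContours(k,cv2.RETR_EXTERNAL,cv2.CHAIN_APPROX_NONE)
    return [c+[x0,y0] for c in cs if cv2.contourArea(c)>amin]
E
python3 - <<'E'
from h import *
im=cv2.imread("pics/top0.png")
for roi in((200,195,305,285),(345,175,405,240)):
    for c in lids(im,roi):
        w=np.array([cast("top",p,87)[:2] for p in c[:,0]],np.float32)
        print(cv2.contourArea(c),cv2.minAreaRect(c),"world",cv2.minAreaRect(w))
cr=cv2.resize(im[185:285,200:400],None,fx=4,fy=4,interpolation=cv2.INTER_CUBIC); cv2.imwrite("pics/c1.png",cr)
s=cv2.imread("pics/scene0.png"); cv2.imwrite("pics/c2.png",cv2.resize(s[165:305,230:410],None,fx=4,fy=4,interpolation=cv2.INTER_CUBIC))
E
```

```text
580.0 ((265.1346130371094, 242.32691955566406), (19.611614227294922, 39.81157684326172), 11.309932708740234) world ((463.41046142578125, 41.13273239135742), (30.7622013092041, 62.523956298828125), 78.82157897949219)
671.0 ((228.36375427246094, 235.42691040039062), (21.37042236328125, 44.35531234741211), 12.26477336883545) world ((474.9183654785156, 98.8501968383789), (33.67443084716797, 69.66817474365234), 78.01628112792969)
277.5 ((370.92950439453125, 209.12461853027344), (37.9632682800293, 9.161572456359863), 66.37062072753906) world ((514.3720703125, -125.42416381835938), (59.9205436706543, 14.432841300964355), 22.53702163696289)
172.5 ((381.0172424316406, 204.79312133789062), (37.13907241821289, 5.756555080413818), 68.19859313964844) world ((521.0330810546875, -141.41818237304688), (58.67470932006836, 9.094833374023438), 20.62548828125)
```

View pics/c1.png

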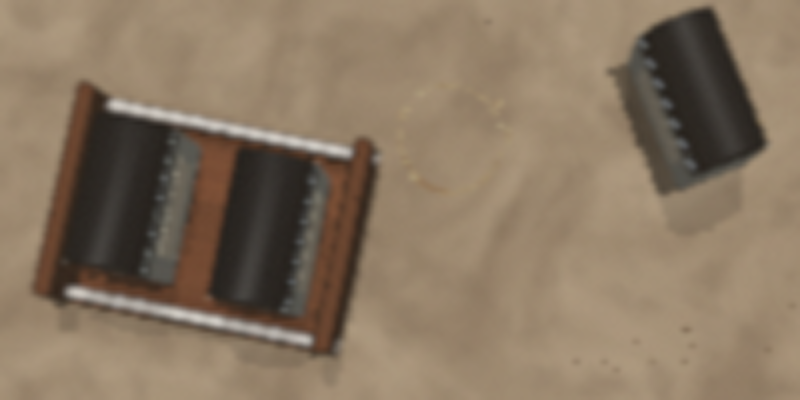

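View pics/c2.png

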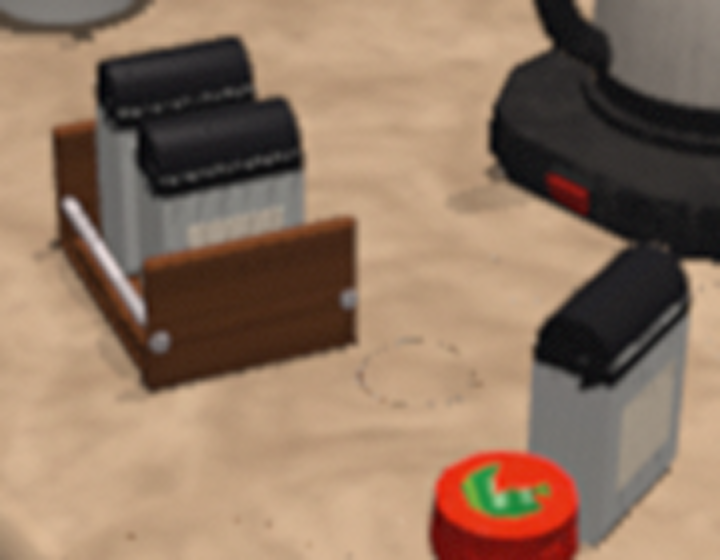

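Crop (4x, offset (200,185)): the lids and rails are clear. Next I read the edges: the lids' right edges at z=79, the rails, and the wall-top outer edges.

```bash
python3 - <<'E'
from h import *
T=lambda p,z: cast("top",(p[0]/4+200-.4,p[1]/4+185-.4),z)[:2]
def seg(n,a,b,z):
    A,B=T(a,z),T(b,z); d=A-B; print(n,"mid",((A+B)/2).round(1),"len",np.hypot(*d).round(1),"yaw",np.degrees(np.arctan2(d[1],d[0])).round(1))
seg("lwall outer",(83,82),(37,292),60)
seg("rwall outer top",(378,148),(335,350),60)
seg("rwall inner top",(357,140),(313,345),60)
seg("L right edge",(185,130),(143,276),79)
seg("L sil",(103,116),(64,266),88)
seg("R right edge",(323,165),(285,312),79)
seg("R sil",(243,150),(210,298),88)
seg("S left edge",(637,42),(686,182),79)
seg("S right edge",(712,8),(765,148),88)
U=T((108,104),26),T((352,153),26);D=T((65,292),26),T((312,341),26)
print("rails",[u.round(1) for u in U+D], (sum(U+D)/4).round(1), [np.degrees(np.arctan2(*(a-b)[[0,1]])).round(1) for a,b in(U,D)])
E
```

```text
lwall outer mid [483.9 126.1] len 87.3 yaw -11.8
rwall outer top mid [457.6   5.8] len 83.5 yaw -12.2
rwall inner top mid [460.4  14.5] len 84.8 yaw -12.2
L right edge mid [475.3  80.9] len 60.2 yaw -15.8
L sil mid [479.6 111.2] len 60.8 yaw -14.1
R right edge mid [460.8  25.4] len 60.1 yaw -14.6
R sil mid [466.1  55. ] len 59.4 yaw -12.4
S left edge mid [ 509.9 -116.6] len 59.1 yaw 18.3
S right edge mid [ 522.  -146.4] len 59.1 yaw 19.6
rails [array([521.9, 113.1]), array([500.1,   9.8]), array([442.4, 130.7]), array([421.1,  26.8])] [471.4  70.1] [np.float64(11.9), np.float64(11.6)]
```

servo_tool([
  [[-0.166,-0.161,0],[0,0,0],1],
  [[-0.166,-0.161,0],[0,0,0],1],
  [[-0.166,-0.161,0],[0,0,0],1],
  [[-0.166,-0.161,0],[0,0,0],1],
  [[-0.166,-0.161,0],[0,0,0],1],
  [[-0.166,-0.161,0],[0,0,0],1],
  [[-0.166,-0.161,0],[0,0,0],1],
  [[-0.166,-0.161,0],[0,0,0],1],
], squeeze=60)

```text
time_s: 0.9
eef_pos: [327.5, 185.5, 197.5]
ee_rot: [0.0, 0.134, 0.991, 0.0]
force: [1.0, 1.0, 0.3]
grip_width: 0.999
grip_force: 0.0
```

servo_tool([
  [[-0.166,-0.161,0],[0,0,0],1],
  [[-0.166,-0.161,0],[0,0,0],1],
  [[-0.166,-0.161,0],[0,0,0],1],
  [[-0.166,-0.161,0],[0,0,0],1],
  [[-0.166,-0.161,0],[0,0,0],1],
  [[-0.166,-0.161,0],[0,0,0],1],
  [[-0.166,-0.161,0],[0,0,0],1],
  [[-0.166,-0.161,0],[0,0,0],1],
])

```text
time_s: 1.7
eef_pos: [515.3, -133.4, 197.2]
ee_rot: [-0.0, 0.134, 0.991, 0.0]
force: [0.9, 0.2, 0.6]
grip_width: 1.0
grip_force: 0.0
```

servo_tool([
  [[0,0,0],[0,0,0.09],1],
  [[0,0,0],[0,0,0.09],1],
  [[0,0,0],[0,0,0.09],1],
  [[0,0,0],[0,0,0.09],1],
  [[0,0,0],[0,0,0.09],1],
  [[0,0,0],[0,0,0.09],1],
  [[0,0,0],[0,0,0.08],1],
  [[0,0,0],[0,0,0],1],
])

```text
time_s: 2.5
eef_pos: [514.6, -131.6, 197.2]
ee_rot: [-0.0, 0.583, 0.813, -0.0]
force: [0.2, 0.3, 1.0]
grip_width: 1.0
grip_force: 0.0
```

```bash
cat >> h.py <<'E'
from scipy.spatial.transform import Rotation as Ro
def go(target,yaw):
    "tool-frame shift (units) now, and remaining turn about tool z (units); yaw = direction of tool y, mod 180"
    s=telemetry.sense(); q=s["ee_rot"]; R=Ro.from_quat([q[1],q[2],q[3],q[0]]).as_matrix()
    a=np.degrees(np.arctan2(R[1,1],R[0,1])); d=(yaw-a+90)%180-90
    print("t",s["time_s"],"pos",s["eef_pos"].round(1),"yaw",a.round(1),"tilt z",R[:,2].round(3),"grip",s["grip_width"],s["grip_force"],"F",s["force"].round(1))
    print("shift units",(R.T@(np.array(target)-s["eef_pos"])/200).round(4),"turn z units",round(-d/90,4))
E
python3 -c "
from h import *
go([516,-131.5,40],19)
cv2.imwrite('pics/t1.png',optics.capture('top')[130:290,200:440])"
```

```text
t 2.5 pos [ 514.6 -131.6  197.2] yaw 18.7 tilt z [-0.001  0.    -1.   ] grip 0.9997387056221451 0.0 F [0.2 0.3 1. ]
shift units [-0.0023  0.0072  0.786 ] turn z units -0.0029
```

```bash
python3 - <<'E'
from h import *
u=np.array([np.cos(np.radians(19)),np.sin(np.radians(19))]);v=np.array([-u[1],u[0]])
c=np.array([516,-131.5])
for a,b,z in((-30,-16,79),(-30,16,79),(30,-16,79),(-30,-16,5),(30,-16,5)):
    print(a,b,z,((proj("scene",[*(c+a*u+b*v),z])-[230,165])*4).round())
E
```

```text
-30 -16 79 [602. 371.]
-30 16 79 [523. 340.]
30 -16 79 [687. 295.]
-30 -16 5 [590. 540.]
30 -16 5 [671. 460.]
```

servo_tool([
  [[0,0.007,0.2],[0,0,0],1],
  [[0,0,0.1],[0,0,0],1],
  [[0,0,0],[0,0,0],1],
])

```text
time_s: 2.85
eef_pos: [514.7, -130.5, 134.9]
ee_rot: [-0.003, 0.581, 0.814, -0.0]
force: [-1.0, 0.4, 0.2]
grip_width: 1.002
grip_force: 0.0
```

servo_tool([
  [[0,0.003,0.14],[0,0,0],1],
  [[0,0,0.14],[0,0,0],1],
  [[0,0,0.12],[0,0,0],1],
  [[0,0,0.075],[0,0,0],1],
  [[0,0,0],[0,0,0],1],
])

```text
time_s: 3.35
eef_pos: [516.3, -130.8, 42.0]
ee_rot: [-0.001, 0.581, 0.814, -0.0]
force: [-1.0, -0.7, 0.5]
grip_width: 1.004
grip_force: 0.0
```

servo_tool([
  [[0,0,0],[0,0,0],0.4],
  [[0,0,0],[0,0,0],0.4],
  [[0,0,0],[0,0,0],0.4],
  [[0,0,0],[0,0,0],0.4],
  [[0,0,0],[0,0,0],0.4],
  [[0,0,0],[0,0,0],0.4],
  [[0,0,0],[0,0,0],0.4],
  [[0,0,0],[0,0,0],0.4],
], squeeze=60)

```text
time_s: 4.15
eef_pos: [517.9, -131.6, 44.6]
ee_rot: [0.002, 0.582, 0.813, 0.0]
force: [0.0, 0.3, 5.9]
grip_width: 0.683
grip_force: 63.7
```

servo_tool([
  [[0,0,-0.05],[0,0,0],0.4],
  [[0,0,-0.1],[0,0,0],0.4],
  [[0,0,-0.15],[0,0,0],0.4],
  [[0,0,-0.15],[0,0,0],0.4],
  [[0,0,-0.15],[0,0,0],0.4],
  [[0,0,-0.05],[0,0,0],0.4],
  [[0,0,0],[0,0,0],0.4],
])

```text
time_s: 4.85
eef_pos: [517.1, -131.2, 173.9]
ee_rot: [0.001, 0.582, 0.813, 0.0]
force: [-0.9, 0.2, -2.0]
grip_width: 0.683
grip_force: 64.9
```

servo_tool([
  [[0,0,0],[0,0,0.06],0.4],
  [[0,0,0],[0,0,0.08],0.4],
  [[0,0,0],[0,0,0.08],0.4],
  [[0,0,0],[0,0,0.08],0.4],
  [[0,0,0],[0,0,0.044],0.4],
  [[0,0,0],[0,0,0],0.4],
])

```text
time_s: 5.45
eef_pos: [516.0, -130.7, 170.9]
ee_rot: [-0.001, 0.778, 0.628, -0.001]
force: [-0.1, 0.0, -1.7]
grip_width: 0.682
grip_force: 64.8
```

```bash
python3 -c "
from h import *
go([470.5,68,170],-12)"
```

```text
t 5.45 pos [ 516.  -130.7  170.9] yaw -12.2 tilt z [-0.003  0.001 -1.   ] grip 0.6824762094212155 64.84692692756653 F [-0.1  0.  -1.7]
shift units [ 0.9229 -0.432   0.0064] turn z units -0.0021
```

servo_tool([
  [[0.09,-0.042,0],[0,0,0],0.4],
  [[0.15,-0.07,0],[0,0,0],0.4],
  [[0.17,-0.08,0],[0,0,0],0.4],
  [[0.17,-0.08,0],[0,0,0],0.4],
  [[0.15,-0.07,0],[0,0,0],0.4],
  [[0.11,-0.05,0],[0,0,0],0.4],
  [[0.083,-0.04,0],[0,0,0],0.4],
  [[0,0,0],[0,0,0],0.4],
])

```text
time_s: 6.25
eef_pos: [470.1, 69.3, 171.7]
ee_rot: [-0.001, 0.777, 0.63, -0.0]
force: [-0.3, -0.3, -0.5]
grip_width: 0.685
grip_force: 64.9
```

servo_tool([
  [[0,0,0],[0,0,0],0.4],
  [[0,0,0],[0,0,0],0.4],
  [[0,0,0],[0,0,0],0.4],
])

```text
time_s: 6.55
eef_pos: [471.2, 66.9, 172.3]
ee_rot: [-0.0, 0.778, 0.628, -0.0]
force: [0.5, -0.2, -1.1]
grip_width: 0.681
grip_force: 64.9
```

```bash
python3 -c "
from h import *
go([470.5,68,170],-12)
a=optics.capture('top')[165:305,170:310]; b=optics.capture('scene')[110:250,210:350]
cv2.imwrite('pics/v2.png',cv2.resize(np.hstack([a,b]),(800,400),interpolation=cv2.INTER_CUBIC))"
```

```text
t 6.55 pos [471.2  66.9 172.3] yaw -12.2 tilt z [-0. -0. -1.] grip 0.6807177787253789 64.89370465278625 F [ 0.5 -0.2 -1.1]
shift units [ 0.0045 -0.0046  0.0114] turn z units -0.0022
```

View pics/v2.png

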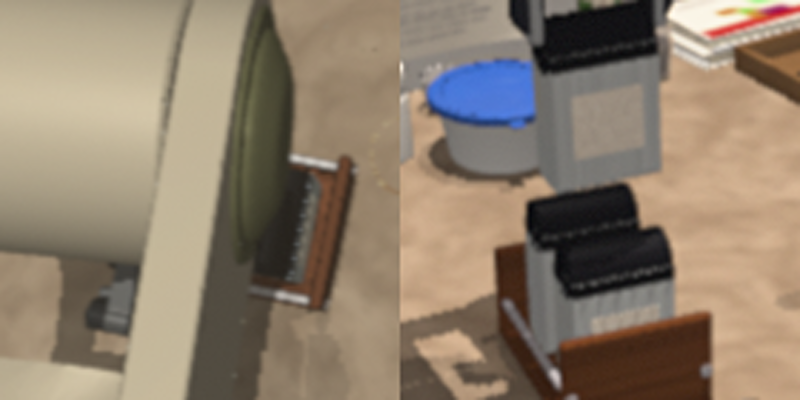

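```bash
python3 - <<'E'
from h import *
u=np.array([np.cos(np.radians(-12)),np.sin(np.radians(-12))]);v=np.array([-u[1],u[0]]);c=np.array([470.5,67])
k=800/280
S=lambda p,z: cast("scene",(p[0]/k+210-140*(p[0]>=400)-.3,p[1]/k+110-.3),z)[:2]
for n,a,b,z in(("R",(562,298),(673,270),85),("L",(530,235),(635,208),85),("held lid",(537,70),(658,42),206.7),("held bottom(rounded)",(555,190),(662,165),131)):
    A,B=S(a,z),S(b,z);m=(A+B)/2+16*v-c;d=B-A
    print(n,"centre in caddy frame x,y",(m@u).round(1),(m@v).round(1),"len",np.hypot(*d).round(1),"yaw",np.degrees(np.arctan2(d[1],d[0])).round(1))
print(telemetry.sense()["eef_pos"])
E
```

```text
R centre in caddy frame x,y -6.5 -31.0 len 66.3 yaw -7.7
L centre in caddy frame x,y 0.9 44.7 len 67.5 yaw -5.5
held lid centre in caddy frame x,y -5.1 -7.0 len 71.0 yaw -3.3
held bottom(rounded) centre in caddy frame x,y 2.8 4.2 len 64.6 yaw -6.8
[471.16370239  67.12768272 172.37812254]
```

servo_tool([
  [[0,0,0.05],[0,0,0],0.4],
  [[0,0,0.06],[0,0,0],0.4],
  [[0,0,0],[0,0,0],0.4],
  [[0,0,0],[0,0,0],0.4],
])

```text
time_s: 7.05
eef_pos: [470.9, 67.7, 150.1]
ee_rot: [-0.0, 0.778, 0.628, -0.0]
force: [0.1, -0.7, -1.2]
grip_width: 0.683
grip_force: 64.8
```

```bash
python3 -c "
from h import *
go([470.2,67.3,46],-12)
b=optics.capture('scene')[120:245,235:345]
cv2.imwrite('pics/v3.png',cv2.resize(b,None,fx=4.8,fy=4.8,interpolation=cv2.INTER_CUBIC))"
```

```text
t 7.05 pos [470.9  67.7 150.1] yaw -12.2 tilt z [-0.001  0.    -1.   ] grip 0.6829791706084574 64.8423171043396 F [ 0.1 -0.7 -1.2]
shift units [-0.0025 -0.0024  0.5203] turn z units -0.0018
```

View pics/v3.png

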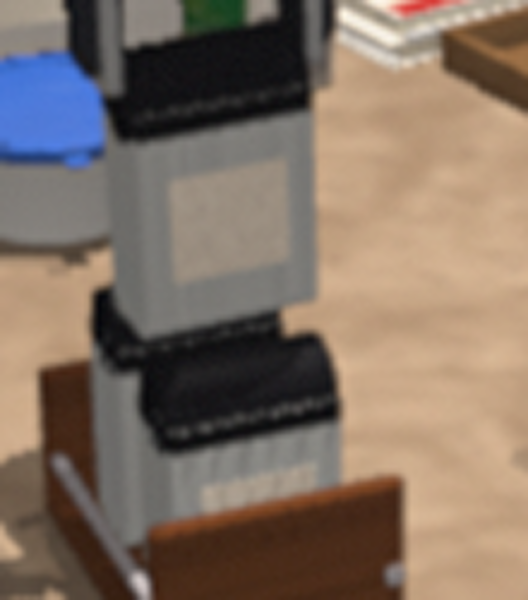

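```bash
python3 - <<'E'
from h import *
u=np.array([np.cos(np.radians(-12)),np.sin(np.radians(-12))]);v=np.array([-u[1],u[0]]);c=np.array([470.5,67])
S=lambda p,z: cast("scene",(p[0]/4.8+235-.4,p[1]/4.8+120-.4),z)[:2]
for n,a,b,z in(("R",(163,450),(338,413),85),("L",(118,363),(278,330),85),("held lid",(125,138),(308,105),185),("held bot",(143,338),(315,300),108)):
    A,B=S(a,z),S(b,z);m=(A+B)/2+16*v-c;d=B-A
    print(n,"centre in caddy frame x,y",(m@u).round(1),(m@v).round(1),"len",np.hypot(*d).round(1),"yaw",np.degrees(np.arctan2(d[1],d[0])).round(1))
E
```

```text
R centre in caddy frame x,y -5.7 -32.7 len 60.3 yaw -11.7
L centre in caddy frame x,y -1.3 28.2 len 57.9 yaw -11.0
held lid centre in caddy frame x,y -7.2 -13.7 len 60.5 yaw -10.7
held bot centre in caddy frame x,y 0.4 1.3 len 61.2 yaw -9.2
```

```bash
python3 - <<'E'
from h import *
u=np.array([np.cos(np.radians(-12)),np.sin(np.radians(-12))]);v=np.array([-u[1],u[0]]);c=np.array([470.5,67])
for z0 in (100,106,110):
  print(z0,[((proj("scene",[*(c+a*u-16*v),z0+z])-[235,120]+.4)*4.8).round().tolist() for a,z in((-30,79),(30,79),(-30,4),(30,4))])
print("R",[((proj("scene",[*(c+a*u-(16+28.8)*v),6+z])-[235,120]+.4)*4.8).round().tolist() for a,z in((-30,79),(30,79))])
E
```

```text
100 [[133.0, 134.0], [313.0, 104.0], [144.0, 349.0], [316.0, 315.0]]
106 [[133.0, 116.0], [313.0, 86.0], [143.0, 332.0], [315.0, 299.0]]
110 [[132.0, 104.0], [313.0, 74.0], [142.0, 321.0], [315.0, 288.0]]
R [[176.0, 440.0], [349.0, 404.0]]
```

servo_tool([
  [[0,0,0.03],[0,0,0],0.4],
  [[0,0,0.03],[0,0,0],0.4],
  [[0,0,0.03],[0,0,0],0.4],
  [[0,0,0.03],[0,0,0],0.4],
  [[0,0,0],[0,0,0],0.4],
])

```text
time_s: 7.6
eef_pos: [470.5, 67.7, 125.5]
ee_rot: [-0.001, 0.778, 0.628, -0.001]
force: [-0.2, 0.2, -0.9]
grip_width: 0.683
grip_force: 64.8
```

servo_tool([
  [[0,0,0.03],[0,0,0],0.4],
  [[0,0,0.03],[0,0,0],0.4],
  [[0,0,0.03],[0,0,0],0.4],
  [[0,0,0],[0,0,0],0.4],
])

```text
time_s: 8.0
eef_pos: [470.5, 67.7, 107.6]
ee_rot: [-0.001, 0.778, 0.628, -0.001]
force: [-0.1, 1.4, -1.2]
grip_width: 0.684
grip_force: 64.8
```

```bash
python3 -c "
from h import *
b=optics.capture('scene')[120:245,235:345]
cv2.imwrite('pics/v4.png',cv2.resize(b,None,fx=4.8,fy=4.8,interpolation=cv2.INTER_CUBIC))"
```

```text
(no output)
```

View pics/v4.png

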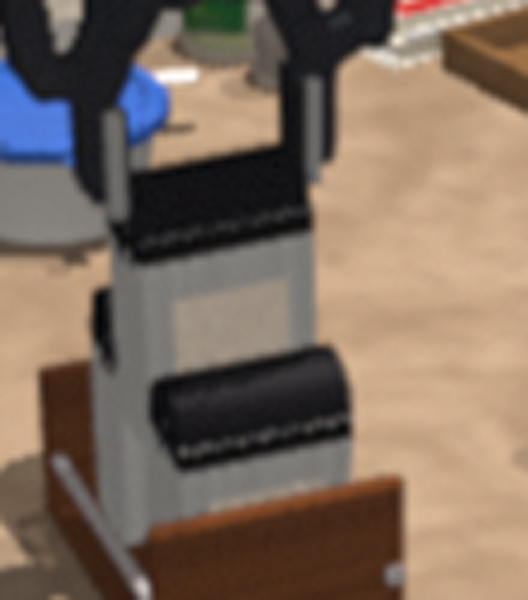

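The view shows the held canister entering the gap. The right neighbour's lid edge moved from (163,450) to (178,465), a few mm outward and still upright. I'll continue down.

servo_tool([
  [[0,0,0.03],[0,0,0],0.4],
  [[0,0,0.03],[0,0,0],0.4],
  [[0,0,0.03],[0,0,0],0.4],
  [[0,0,0.03],[0,0,0],0.4],
  [[0,0,0.03],[0,0,0],0.4],
  [[0,0,0],[0,0,0],0.4],
])

```text
time_s: 8.65
eef_pos: [470.7, 67.9, 77.6]
ee_rot: [-0.001, 0.778, 0.628, -0.0]
force: [0.7, 3.3, -1.7]
grip_width: 0.685
grip_force: 64.7
```

servo_tool([
  [[0,0,0.03],[0,0,0],0.4],
  [[0,0,0.025],[0,0,0],0.4],
  [[0,0,0.02],[0,0,0],0.4],
  [[0,0,0],[0,0,0],0.4],
])

```text
time_s: 9.05
eef_pos: [470.6, 67.5, 62.8]
ee_rot: [-0.0, 0.778, 0.628, -0.001]
force: [-0.6, -0.5, -1.4]
grip_width: 0.684
grip_force: 64.9
```

Next, small steps until the canister touches the floor (expected at TCP z of about 46-51).

servo_tool([
  [[0,0,0.02],[0,0,0],0.4],
  [[0,0,0.02],[0,0,0],0.4],
  [[0,0,0.01],[0,0,0],0.4],
  [[0,0,0],[0,0,0],0.4],
])

```text
time_s: 9.45
eef_pos: [470.8, 67.6, 53.1]
ee_rot: [-0.0, 0.778, 0.628, -0.0]
force: [0.0, 1.1, -0.8]
grip_width: 0.684
grip_force: 64.9
```

servo_tool([
  [[0,0,0.01],[0,0,0],0.4],
  [[0,0,0],[0,0,0],0.4],
])

```text
time_s: 9.65
eef_pos: [471.0, 67.7, 51.4]
ee_rot: [-0.0, 0.778, 0.628, -0.0]
force: [-0.1, -0.0, -1.9]
grip_width: 0.683
grip_force: 64.9
```

servo_tool([
  [[0,0,0.01],[0,0,0],0.4],
  [[0,0,0],[0,0,0],0.4],
])

```text
time_s: 9.85
eef_pos: [471.4, 67.7, 50.5]
ee_rot: [0.0, 0.778, 0.628, 0.0]
force: [-2.5, 0.6, 10.9]
grip_width: 0.685
grip_force: 66.1
```

servo_tool([
  [[0,0,0.01],[0,0,0],0.4],
  [[0,0,0],[0,0,0],0.4],
])

```text
time_s: 10.05
eef_pos: [472.4, 67.7, 49.9]
ee_rot: [0.001, 0.778, 0.628, 0.001]
force: [-3.2, 1.2, 23.0]
grip_width: 0.682
grip_force: 68.6
```

It's on the floor at TCP z of about 50.5, as predicted. I'll ease off, open and rise.

servo_tool([
  [[0,0,-0.012],[0,0,0],0.4],
  [[0,0,0],[0,0,0],0.8],
  [[0,0,0],[0,0,0],0.9],
  [[0,0,0],[0,0,0],1],
  [[0,0,0],[0,0,0],1],
  [[0,0,0],[0,0,0],1],
  [[0,0,0],[0,0,0],1],
])

```text
time_s: 10.75
eef_pos: [471.0, 67.7, 49.8]
ee_rot: [-0.0, 0.778, 0.628, -0.0]
force: [-0.7, -0.0, 0.8]
grip_width: 0.999
grip_force: 0.0
```

servo_tool([
  [[0,0,-0.05],[0,0,0],1],
  [[0,0,-0.1],[0,0,0],1],
  [[0,0,-0.15],[0,0,0],1],
  [[0,0,-0.15],[0,0,0],1],
  [[0,0,-0.15],[0,0,0],1],
  [[0,0,-0.15],[0,0,0],1],
  [[0,0,0],[0,0,0],1],
])

```text
time_s: 11.45
eef_pos: [472.7, 67.6, 204.3]
ee_rot: [0.003, 0.778, 0.628, 0.003]
force: [1.4, -0.3, -0.1]
grip_width: 1.003
grip_force: 0.0
```

servo_tool([
  [[0.2,0,0],[0,0,0],1],
  [[0.2,0,0],[0,0,0],1],
  [[0.2,0,0],[0,0,0],1],
  [[0.2,0,0],[0,0,0],1],
  [[0.2,0,0],[0,0,0],1],
  [[0,0,0],[0,0,0],1],
])

```text
time_s: 12.05
eef_pos: [512.8, 266.8, 199.1]
ee_rot: [-0.001, 0.777, 0.63, -0.0]
force: [1.1, -0.1, -0.1]
grip_width: 1.003
grip_force: 0.0
```

```bash
python3 -c "
from h import *
a=optics.capture('top')[180:300,190:310]; b=optics.capture('scene')[145:265,230:350]
cv2.imwrite('pics/v5.png',cv2.resize(np.hstack([a,b]),(800,400),interpolation=cv2.INTER_CUBIC))"
```

```text
(no output)
```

View pics/v5.png

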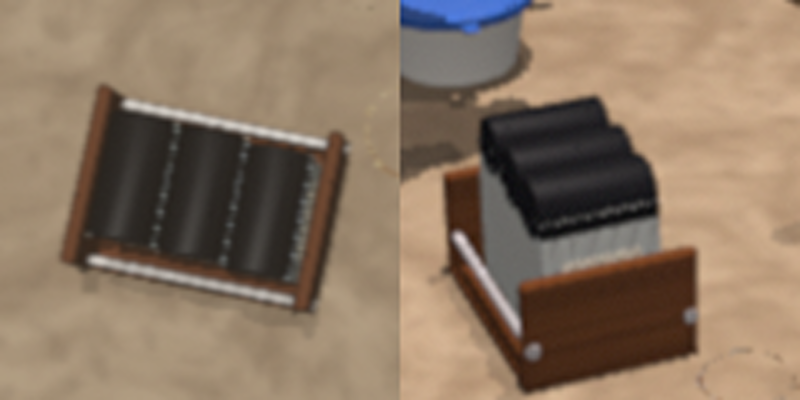

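The three canisters stand level, square and upright in the row. Their lids are at about (130,175), (200,190) and (272,210) in the left panel.

```bash
python3 -c "
from rig import ctrl
print(ctrl.finish_job())"
```

```text
the job is handed in; nothing more can be done
None
```

The stray canister is back between its two neighbours on the caddy floor, all three look upright and square in the last pictures, the gripper is clear, and the job is handed in; no verdict came back.

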